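# Find the rattling power module

## Task

One of the three sealed power modules on the blue mat has a part loose inside: pick them up and shake them lengthwise, briskly to and fro several times, one at a time, to find the one that rattles, setting quiet ones back down flat and upright on the blue mat. Finish holding the rattling one out, level and still in the gripper, over the middle of the yellow-edged hand-over pad and a good 10 cm above it; keep hold of it at the end, leave the other two standing on the mat, and do not disturb the circuit board, screwdriver or jar.

Things in the scene. Friction and masses are not known exactly. Their poses are not given: they have to be found in the camera images.
- case_a: silver sealed module, black ends, 130 x 56 x 48 mm (x long, y wide, z high); origin: centre of underside. Shell 0.19 to 0.48 kg. In one, drawn anew each time, a hidden 120 g ball rolls freely 89 mm along x: with 100 mm jerks to and fro along x at 0.4 m/s it slams end to end, and the moment about y then differs by 100 to 150 mN m between jerks (quiet: under 45). Grip across y.
- case_b: silver sealed module, black ends, 130 x 56 x 48 mm (x long, y wide, z high); origin: centre of underside. Shell 0.19 to 0.48 kg. In one, drawn anew each time, a hidden 120 g ball rolls freely 89 mm along x: with 100 mm jerks to and fro along x at 0.4 m/s it slams end to end, and the moment about y then differs by 100 to 150 mN m between jerks (quiet: under 45). Grip across y.
- case_c: silver sealed module, black ends, 130 x 56 x 48 mm (x long, y wide, z high); origin: centre of underside. Shell 0.19 to 0.48 kg. In one, drawn anew each time, a hidden 120 g ball rolls freely 89 mm along x: with 100 mm jerks to and fro along x at 0.4 m/s it slams end to end, and the moment about y then differs by 100 to 150 mN m between jerks (quiet: under 45). Grip across y.
- mat: fixed blue antistatic mat, 190 (x) x 420 (y) x 3 mm, origin at the centre of its underside on the bench; the cases start on it in a row along its y, about 130 mm apart, each with its own yaw
- pad: fixed black hand-over pad with a yellow edge and a yellow centre square, 100 (x) x 160 (y) x 3 mm, beyond the mat seen from the robot; origin at the centre of its underside on the bench
- board: bystander: loose green circuit board, 200 x 150 x 20 mm, origin at the centre of its underside
- driver: bystander: loose screwdriver with a blue handle lying along its x, about 200 mm long, origin near its middle
- jar: bystander: jar with a red cap, 48 mm in diameter and 60 mm high, origin at the centre of its underside
There are look-alikes about, which are no part of the job. Leave any brown look-alike of the case_c alone.

How it is judged:
On the way, in this order (a step that is already met when the one before it is completed fails the run):
1. the rattling case is held at least 30 mm above the mat and shaken so that its loose part runs to its +x end (((distance between loose_c0 and case_a below 0.075 m and contact force between the fingers and case_a above 1 N and height (world z) of case_a above 0.033 m and x of loose_c0 in the frame of case_a above 0.025 m) or (distance between loose_c0 and case_b below 0.075 m and contact force between the fingers and case_b above 1 N and height (world z) of case_b above 0.033 m and x of loose_c0 in the frame of case_b above 0.025 m) or (distance between loose_c0 and case_c below 0.075 m and contact force between the fingers and case_c above 1 N and height (world z) of case_c above 0.033 m and x of loose_c0 in the frame of case_c above 0.025 m))).
2. the rattling case is held at least 30 mm above the mat and shaken so that its loose part runs to its -x end (((distance between loose_c0 and case_a below 0.075 m and contact force between the fingers and case_a above 1 N and height (world z) of case_a above 0.033 m and x of loose_c0 in the frame of case_a below -0.025 m) or (distance between loose_c0 and case_b below 0.075 m and contact force between the fingers and case_b above 1 N and height (world z) of case_b above 0.033 m and x of loose_c0 in the frame of case_b below -0.025 m) or (distance between loose_c0 and case_c below 0.075 m and contact force between the fingers and case_c above 1 N and height (world z) of case_c above 0.033 m and x of loose_c0 in the frame of case_c below -0.025 m))).
At the end, for the whole second after the job is handed in: the rattling case is gripped, within 50 mm of the pad's centre seen from above, underside 80 to 350 mm above the bench, level within 0.3 rad, below 0.03 m/s; the other two stand upright (0.1 rad) and at rest on the mat, centres inside its outline (((distance between loose_c0 and case_a below 0.075 m and contact force between the fingers and case_a above 1 N and horizontal distance between case_a and pad below 0.05 m and height (world z) of case_a between 0.08 and 0.35 m and angle between case_a's own z axis and vertical below 0.3 rad and linear speed of case_a below 0.03 m/s and x of case_b in the frame of mat between -0.095 and 0.095 m and y of case_b in the frame of mat between -0.21 and 0.21 m and height (world z) of each of case_b, case_c below 0.012 m and angle between each of case_b, case_c's own z axis and vertical below 0.1 rad and linear speed of each of case_b, case_c below 0.02 m/s and x of case_c in the frame of mat between -0.095 and 0.095 m and y of case_c in the frame of mat between -0.21 and 0.21 m) or (distance between loose_c0 and case_b below 0.075 m and contact force between the fingers and case_b above 1 N and horizontal distance between case_b and pad below 0.05 m and height (world z) of case_b between 0.08 and 0.35 m and angle between case_b's own z axis and vertical below 0.3 rad and linear speed of case_b below 0.03 m/s and x of case_a in the frame of mat between -0.095 and 0.095 m and y of case_a in the frame of mat between -0.21 and 0.21 m and height (world z) of each of case_a, case_c below 0.012 m and angle between each of case_a, case_c's own z axis and vertical below 0.1 rad and linear speed of each of case_a, case_c below 0.02 m/s and x of case_c in the frame of mat between -0.095 and 0.095 m and y of case_c in the frame of mat between -0.21 and 0.21 m) or (distance between loose_c0 and case_c below 0.075 m and contact force between the fingers and case_c above 1 N and horizontal distance between case_c and pad below 0.05 m and height (world z) of case_c between 0.08 and 0.35 m and angle between case_c's own z axis and vertical below 0.3 rad and linear speed of case_c below 0.03 m/s and x of case_a in the frame of mat between -0.095 and 0.095 m and y of case_a in the frame of mat between -0.21 and 0.21 m and height (world z) of each of case_a, case_b below 0.012 m and angle between each of case_a, case_b's own z axis and vertical below 0.1 rad and linear speed of each of case_a, case_b below 0.02 m/s and x of case_b in the frame of mat between -0.095 and 0.095 m and y of case_b in the frame of mat between -0.21 and 0.21 m))); the arm keeps its last pose, push and grip.
It fails at once if the circuit board is pushed more than 30 mm (distance of board from where it was at the start of the episode above 0.03 m).
It fails at once if the screwdriver is pushed more than 30 mm (distance of driver from where it was at the start of the episode above 0.03 m).
It fails at once if the jar is pushed more than 30 mm (distance of jar from where it was at the start of the episode above 0.03 m).
It also fails if it takes over 72 s, if anything falls off the work surface, if the arm or the gripper's body presses on something with over 40 N, if the wrist force passes 120 N, or if a joint passes its speed limit or range.

## Robot

A 6-joint arm with a two-finger parallel gripper is mounted at the origin on the work surface. World frame = base frame: x ahead of the robot, y to its left, z up, the work surface at z = 0. Lengths are in m, angles in rad, forces in N, time in s.
With the tool pointing down it reaches from about 0.35 to 0.975 m from the base axis. Payload 4.9 kg.
Tool frame: the origin (TCP) lies on the mounting face of the last link; the fingertips stand 173 mm ahead of it and the grasp point (between the pads) lies 155 mm ahead of it (tcp_to_grasp is the distance from the TCP to the grasp point, in m); z points along the fingers, y is the line along which they close (so a half turn about z gives the same grasp; the last joint's range is limited). The gripper opens to 85 mm and grips with 20 to 120 N. Pads are 22 mm wide; open, the fingers measure 114 mm over their backs; the gripper's body (76 mm by 85 mm) begins 54 mm behind the grasp point. The pads swing forward as they close: fully open they stand 13 mm farther back than shut.
Start: joints at [-1.416, 0.053, 1.613, -0, 1.476, -0.119], TCP at [0.169, -0.602, 0.405] pointing down, gripper open.
Joint ranges: [-3.01, 3.01], [-1.01, 2.22], [0.06, 2.58], [-1.02, 4.17], [0.09, 2.62], [-3.14, 3.14]. Speed limits (rad/s): [2.57, 2.57, 3.14, 3.14, 3.14, 3.14].

## Interface

Orientations are given as a rotation vector (axis times angle).
In Python, from station import get_obs, get_image, calibration, finish_job, tcp_to_grasp gives the robot as it stands. The module is installed in compiled form; this text tells all that it offers.
- The arm moves only by the tool arm_command, never from a script. Its argument "plan" is a list that holds one entry, the list of rows, each a list of 6 numbers: the shift along the tool's x, y, z in cm, then the turn, a rotation vector about the tool's x, y, z in rad. A call has 1 to 12 rows; each row is the pose to reach, as a shift and turn from the pose commanded when the call began, along the tool's axes at that moment; what a row does not reach only later rows make up. A row lasts 1/12 s, in which the tool goes at most 41.7 mm and 7.16 degrees, less where a joint would pass 70% of its speed; a pose out of reach is approached as far as the arm can. A call with a gripper value outside its range is refused whole. "gripper" is the closure, from -1 (fully open) to 1 (shut), set as the call begins (left out, the last holds). The fingers move at their own pace and stop on an object; "force" is the grip in N (left out, the last holds). Time passes only in rows, so rows that repeat a pose let the fingers close. It gives the time, the measured TCP pose, the force, the opening and the grip force at its end, in the units of the state.
- get_obs(): the state, without advancing time (a new reading comes with each control period).
- get_image(name): name is "scene" or "top"; returns (picture, depth): 480x640x3 uint8, blue, green, red; 480x640 float32, m along the optical axis (not along the pixel's ray), 0 where there is no reading.
- calibration(name): a dict with "fx", "fy", "cx", "cy" (pixels), "pose" (4x4, takes a point from camera to world coordinates). Camera axes: x right, y up, looking along -z (the intrinsics and any distortion apply to the point x, -y, -z); pixel columns grow to the right and rows downward; lengths in m; the calibration is good to about 2 mm. A picture is of the moment at which its call begins. calibration takes no time and is no camera call.
- finish_job(): hands the job in; it is judged then, once.
The state is a dict: "t": time; "q": joint angles; "dq": joint speeds; "effort": joint torques, N m; "tool_pos": TCP position; "tool_rot": TCP orientation; "contact_force": force on the tool from outside, world axes, zero at the start; "wrist_torque": the same for the moment, N m; "opening": finger opening in m; "grip_force": force on a finger pad.
Only numpy, scipy, OpenCV 4.12 (cv2) and the standard library are available. Lean on these libraries where they do the work, as an engineer would, in place of code of your own. Each camera call takes 0.05 s, during which the arm holds its last target. There are 200 camera calls.

## Working session

There is one attempt and no reset: what is moved stays moved. The work goes in short steps, Python scripts to look and compute and a tool call to move; the robot and the scene stay as the last step left them, time stands still between calls to the robot, and variables do not carry over. Pictures are saved under pics/ and viewed, at most 10 in all, crops included, and the job is handed in when it is done.

Besides the shell and the picture viewer there is one more tool, called after ">>>" as name(argument=value, ...), one argument or row to a line, values as JSON. arm_command: Moves the arm, as the interface text tells. Its arguments: {"type":"object","properties":{"plan":{"type":"array"},"gripper":{"type":"number"},"force":{"type":"number"}},"required":["plan"]}

```bash
mkdir -p pics
python3 - <<'E'
from station import *
import cv2,numpy as np
print(get_obs(), tcp_to_grasp if not callable(tcp_to_grasp) else tcp_to_grasp())
for n in("top","scene"):
    im,d=get_image(n); cv2.imwrite(f"pics/{n}0.png",im); np.save(f"{n}0.npy",d); print(n,calibration(n))
E
```

```text
{'t': 0.0, 'q': array([-1.41602845e+00,  5.33754258e-02,  1.61424973e+00, -1.76590824e-05,
        1.47602087e+00, -1.19024341e-01]), 'dq': array([ 1.42923263e-05, -7.01688904e-04,  1.42773130e-03, -1.02031855e-04,
        5.71240659e-04,  1.60992637e-03]), 'effort': array([ 6.18452559e-04, -3.93681693e+01, -3.70175707e+01, -5.59476621e-05,
        7.15182090e-03,  7.80122036e-06]), 'tool_pos': array([ 0.16893432, -0.60146945,  0.40347759]), 'tool_rot': array([-3.11016712e+00, -4.28452271e-01,  8.51927861e-05]), 'contact_force': array([ 0.3805052 ,  0.51088928, -0.49167488]), 'wrist_torque': array([0.05160579, 0.02567827, 0.00382585]), 'grip_force': 0.0, 'opening': 0.08555197749814128} 0.1547
top {'fx': 433.3387072714513, 'fy': 433.3387072714513, 'cx': 319.9912631504145, 'cy': 233.08890454577943, 'pose': array([[ 0.00509277,  0.98782665, -0.15547532,  0.32906392],
       [-0.99985091,  0.00246491, -0.01709022,  0.0092037 ],
       [-0.01649894,  0.15553918,  0.98769193,  0.93692438],
       [ 0.        ,  0.        ,  0.        ,  1.        ]])}
scene {'fx': 435.440395146443, 'fy': 435.440395146443, 'cx': 319.59465171345937, 'cy': 242.5104135196124, 'pose': array([[ 0.34997909, -0.6998285 ,  0.62269953,  1.14022999],
       [ 0.9366335 ,  0.27224216, -0.22045836, -0.20286959],
       [-0.01524202,  0.66039705,  0.75076189,  0.88289287],
       [ 0.        ,  0.        ,  0.        ,  1.        ]])}
```

View pics/top0.png

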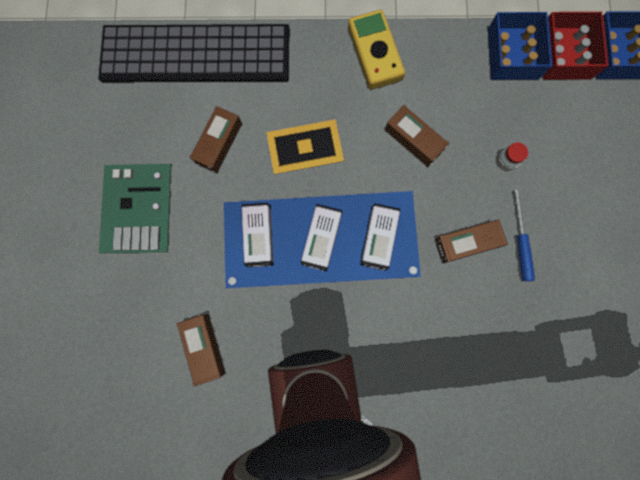

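View pics/scene0.png

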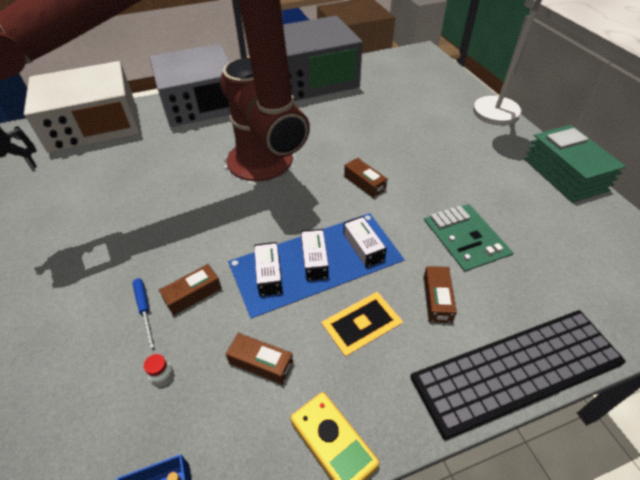

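```bash
cat > h.py <<'E'
from station import *
import cv2,numpy as np
from scipy.spatial.transform import Rotation as R
def cloud(n,d):
    c=calibration(n);v,u=np.mgrid[:480,:640]
    p=np.stack([(u-c['cx'])/c['fx']*d,-(v-c['cy'])/c['fy']*d,-d],-1)
    return p@c['pose'][:3,:3].T+c['pose'][:3,3]
def ray(n,u,v,z):
    c=calibration(n);P=c['pose'];r=P[:3,:3]@np.array([(u-c['cx'])/c['fx'],-(v-c['cy'])/c['fy'],-1])
    return P[:3,3]+r*(z-P[2,3])/r[2]
def measure(im,d,n="top"):
    hsv=cv2.cvtColor(im,cv2.COLOR_BGR2HSV); w=cloud(n,d)
    blue=cv2.inRange(hsv,(100,120,60),(125,255,255))
    cs=max(cv2.findContours(blue,0,2)[0],key=cv2.contourArea)
    q=np.array([ray(n,*p[0],.003)[:2] for p in cs],np.float32); print("mat",cv2.minAreaRect(q))
    hull=cv2.drawContours(np.zeros_like(blue),[cv2.convexHull(cs)],-1,255,-1)
    m=((w[...,2]>.043)&(w[...,2]<.062)&(hull>0)&(d>0)).astype(np.uint8)
    for c in cv2.findContours(m,0,2)[0]:
        if cv2.contourArea(c)<300: continue
        k=cv2.drawContours(np.zeros_like(m),[c],-1,1,-1)
        q=np.array([ray(n,*p[0],.051)[:2] for p in c],np.float32)
        r=cv2.minAreaRect(q);b=cv2.boxPoints(r);e=max(b[1]-b[0],b[2]-b[1],key=np.linalg.norm)
        print("case",np.round(r[0],4),np.round(r[1],4),"yaw",round(float(np.arctan(e[1]/e[0])),3),"z",np.median(w[k>0][:,2]).round(4))
    yel=cv2.inRange(hsv,(18,120,120),(32,255,255))
    for c in cv2.findContours(yel,0,2)[0]:
        if cv2.contourArea(c)>500:
            q=np.array([ray(n,*p[0],.003)[:2] for p in c],np.float32);print("yellow",cv2.minAreaRect(q))
def st():
    o=get_obs();r=R.from_rotvec(o['tool_rot']);m=r.as_matrix()
    print("t",round(o['t'],2),"pos",o['tool_pos'].round(4),"xdir",m[:,0].round(3),"yaw_x",round(float(np.arctan2(m[1,0],m[0,0])),3),"tilt",m[2].round(3),"tau_tool_mNm",(m.T@o['wrist_torque']*1e3).round(1),"F",o['contact_force'].round(2),"open",round(o['opening'],4),"grip",round(o['grip_force'],1),"q6",o['q'].round(2))
    return o,m
def goto(x,y,z,yaw):
    o,m=st(); dp=m.T@(np.array([x,y,z])-o['tool_pos'])*100
    T=R.from_euler('z',yaw).as_matrix()@np.diag([1,-1,-1.])
    for k in(0,1): print("shift cm",dp.round(2),"turn",R.from_matrix(m.T@T@R.from_euler('z',np.pi*k).as_matrix()).as_rotvec().round(4))
E
python3 - <<'E'
from h import *
measure(cv2.imread("pics/top0.png"),np.load("top0.npy")); st()
E
```

```text
mat ((0.46425461769104004, 0.025217100977897644), (0.18809789419174194, 0.41758090257644653), 3.602966785430908)
case [ 0.4626 -0.0997] [0.0562 0.1312] yaw -0.209 z 0.0497
case [0.4607 0.0234] [0.0563 0.1308] yaw -0.25 z 0.0498
case [0.4662 0.1583] [0.1312 0.0566] yaw 0.071 z 0.0499
yellow ((0.6745981574058533, 0.06142248585820198), (0.09974660724401474, 0.1589662730693817), 11.077811241149902)
yellow ((0.9190120697021484, -0.10336153954267502), (0.173856720328331, 0.08511260151863098), 17.12583351135254)
t 0.1 pos [ 0.169  -0.6015  0.4036] xdir [0.963 0.27  0.   ] yaw_x 0.274 tilt [ 0.    -0.002 -1.   ] tau_tool_mNm [-45.6 -38.4  24.7] F [-0.17  0.04  0.83] open 0.0853 grip 0.0 q6 [-1.42  0.05  1.61  0.    1.48 -0.12]
```

```bash
python3 -c "
from h import *
goto(.4626,-.0997,.26,-.209)"
```

```text
t 0.1 pos [ 0.169  -0.6015  0.4036] xdir [0.963 0.27  0.   ] yaw_x 0.274 tilt [ 0.    -0.002 -1.   ] tau_tool_mNm [-45.6 -38.4  24.7] F [-0.17  0.04  0.83] open 0.0853 grip 0.0 q6 [-1.42  0.05  1.61  0.    1.48 -0.12]
shift cm [ 41.84 -40.34  14.44] turn [-1.900e-03  2.000e-04  4.828e-01]
shift cm [ 41.84 -40.34  14.44] turn [-3.0000e-04 -2.6000e-03 -2.6588e+00]
```

>>> arm_command(
  plan=[
    [[41.8,-40.3,14.4,0,0,0.483],[41.8,-40.3,14.4,0,0,0.483],[41.8,-40.3,14.4,0,0,0.483],[41.8,-40.3,14.4,0,0,0.483],[41.8,-40.3,14.4,0,0,0.483],[41.8,-40.3,14.4,0,0,0.483],[41.8,-40.3,14.4,0,0,0.483],[41.8,-40.3,14.4,0,0,0.483],[41.8,-40.3,14.4,0,0,0.483],[41.8,-40.3,14.4,0,0,0.483],[41.8,-40.3,14.4,0,0,0.483],[41.8,-40.3,14.4,0,0,0.483]],
  ],
  gripper=-1,
  force=60,
)

```text
t: 1.1
tool_pos: [0.4146, -0.1809, 0.2837]
tool_rot: [3.124, -0.328, 0.0]
contact_force: [0.8, -0.8, 1.6]
opening: 0.0855
grip_force: 0.0
```

```bash
python3 -c "
from h import *
goto(.4626,-.0997,.185,-.209)"
```

```text
t 1.1 pos [ 0.4146 -0.1809  0.2837] xdir [ 0.978 -0.208  0.   ] yaw_x -0.209 tilt [ 0.  0. -1.] tau_tool_mNm [-5.8 11.9 -3. ] F [ 0.79 -0.84  1.58] open 0.0855 grip 0.0 q6 [-0.58 -0.27  2.12  0.    1.29  1.2 ]
shift cm [ 3.01 -8.94  9.87] turn [ 0.0001 -0.0002 -0.0005]
shift cm [ 3.01 -8.94  9.87] turn [-3.0000e-04 -1.0000e-04  3.1411e+00]
```

>>> arm_command(
  plan=[
    [[3.0,-8.9,2.4,0,0,0],[3.0,-8.9,2.4,0,0,0],[3.0,-8.9,2.4,0,0,0],[3.0,-8.9,2.4,0,0,0]],
  ],
)

```text
t: 1.43
tool_pos: [0.4624, -0.0993, 0.2586]
tool_rot: [-3.124, 0.32, 0.005]
contact_force: [0.2, 0.3, -0.5]
opening: 0.0854
grip_force: 0.0
```

```bash
python3 -c "
from h import *
goto(.4626,-.0997,.185,-.209)"
```

```text
t 1.43 pos [ 0.4624 -0.0993  0.2586] xdir [ 0.979 -0.203 -0.003] yaw_x -0.204 tilt [-0.003 -0.001 -1.   ] tau_tool_mNm [-15.9  44.6  32. ] F [ 0.17  0.28 -0.53] open 0.0854 grip 0.0 q6 [-0.37 -0.18  2.09  0.    1.24  1.41]
shift cm [0.05 0.05 7.36] turn [-0.0012  0.0031  0.0048]
shift cm [0.05 0.05 7.36] turn [-4.9000e-03 -1.9000e-03 -3.1368e+00]
```

>>> arm_command(
  plan=[
    [[0,0,3.5,0,0,0],[0,0,6,0,0,0],[0,0,7.4,0,0,0],[0,0,7.4,0,0,0]],
  ],
)

```text
t: 1.77
tool_pos: [0.4598, -0.1021, 0.1826]
tool_rot: [-3.123, 0.329, 0.012]
contact_force: [0.2, 0.0, -0.0]
opening: 0.0852
grip_force: 0.0
```

>>> arm_command(
  plan=[
    [[0,0,0,0,0,0],[0,0,0,0,0,0],[0,0,0,0,0,0],[0,0,0,0,0,0],[0,0,0,0,0,0],[0,0,0,0,0,0],[0,0,0,0,0,0],[0,0,0,0,0,0]],
  ],
  gripper=1,
  force=60,
)

```text
t: 2.43
tool_pos: [0.4631, -0.1026, 0.1884]
tool_rot: [3.124, -0.329, 0.005]
contact_force: [-0.8, -0.0, 7.0]
opening: 0.0557
grip_force: 67.1
```

```bash
python3 -c "
from h import *
st()"
```

```text
t 2.43 pos [ 0.4631 -0.1026  0.1884] xdir [ 0.978 -0.208  0.003] yaw_x -0.21 tilt [ 0.003  0.    -1.   ] tau_tool_mNm [ 231.5 -166.4  161.4] F [-0.77 -0.01  7.04] open 0.0557 grip 67.1 q6 [-0.38 -0.06  2.12  0.    1.08  1.41]
```

>>> arm_command(
  plan=[
    [[0,0,-4,0,0,0],[1,0,-8,0,0,0],[3,0,-11,0,0,0],[3,0,-12,0,0,0],[3,0,-12,0,0,0],[3,0,-12,0,0,0]],
  ],
)

```text
t: 2.93
tool_pos: [0.4908, -0.1082, 0.3054]
tool_rot: [-3.124, 0.328, 0.002]
contact_force: [-0.2, 0.3, -5.8]
opening: 0.0552
grip_force: 68.3
```

>>> arm_command(
  plan=[
    [[3.3,0,0,0,0,0],[6.6,0,0,0,0,0],[10,0,0,0,0,0],[6.6,0,0,0,0,0],[3.3,0,0,0,0,0],[0,0,0,0,0,0],[3.3,0,0,0,0,0],[6.6,0,0,0,0,0],[10,0,0,0,0,0],[10,0,0,0,0,0],[10,0,0,0,0,0],[10,0,0,0,0,0]],
  ],
)

```text
t: 3.93
tool_pos: [0.5879, -0.1287, 0.3028]
tool_rot: [-3.123, 0.328, 0.01]
contact_force: [-0.5, 0.7, -5.0]
opening: 0.0553
grip_force: 68.1
```

```bash
python3 -c "
from h import *
st()"
```

```text
t 3.93 pos [ 0.5879 -0.1287  0.3028] xdir [ 0.978 -0.208 -0.007] yaw_x -0.209 tilt [-0.007 -0.001 -1.   ] tau_tool_mNm [ 66.  -71.5 -14.5] F [-0.48  0.66 -4.99] open 0.0553 grip 68.1 q6 [-0.34  0.08  1.76 -0.    1.31  1.44]
```

>>> arm_command(
  plan=[
    [[-3.3,0,0,0,0,0],[-6.6,0,0,0,0,0],[-10,0,0,0,0,0],[-10,0,0,0,0,0],[-10,0,0,0,0,0],[-10,0,0,0,0,0]],
  ],
)

```text
t: 4.43
tool_pos: [0.4906, -0.1081, 0.3058]
tool_rot: [-3.124, 0.328, 0.0]
contact_force: [0.4, -1.0, -4.9]
opening: 0.0554
grip_force: 68.1
```

```bash
python3 -c "
from h import *
st()"
```

```text
t 4.43 pos [ 0.4906 -0.1081  0.3058] xdir [ 0.978 -0.208 -0.   ] yaw_x -0.209 tilt [-0. -0. -1.] tau_tool_mNm [-24.5  42.2  27.3] F [ 0.44 -0.96 -4.88] open 0.0554 grip 68.1 q6 [-0.37 -0.16  1.99 -0.    1.32  1.42]
```

>>> arm_command(
  plan=[
    [[3.3,0,0,0,0,0],[6.6,0,0,0,0,0],[10,0,0,0,0,0],[10,0,0,0,0,0],[10,0,0,0,0,0],[10,0,0,0,0,0]],
  ],
)

```text
t: 4.93
tool_pos: [0.5898, -0.1293, 0.3059]
tool_rot: [-3.124, 0.328, 0.002]
contact_force: [0.2, -0.1, -5.0]
opening: 0.0555
grip_force: 68.2
```

```bash
python3 -c "
from h import *
st()"
```

```text
t 4.93 pos [ 0.5898 -0.1293  0.3059] xdir [ 0.978 -0.208 -0.001] yaw_x -0.209 tilt [-0.001 -0.    -1.   ] tau_tool_mNm [ 9.1 -2.4 33.5] F [ 0.17 -0.08 -5.05] open 0.0555 grip 68.2 q6 [-0.34  0.08  1.75 -0.    1.31  1.44]
```

>>> arm_command(
  plan=[
    [[-3.3,0,0,0,0,0],[-6.6,0,0,0,0,0],[-10,0,0,0,0,0],[-10,0,0,0,0,0],[-10,0,0,0,0,0],[-10,0,0,0,0,0]],
  ],
)

```text
t: 5.43
tool_pos: [0.4911, -0.1082, 0.3071]
tool_rot: [3.124, -0.328, 0.003]
contact_force: [0.3, 0.2, -4.3]
opening: 0.055
grip_force: 68.1
```

```bash
python3 -c "
from h import *
st()"
```

```text
t 5.43 pos [ 0.4911 -0.1082  0.3071] xdir [ 0.978 -0.208  0.002] yaw_x -0.209 tilt [ 0.002  0.    -1.   ] tau_tool_mNm [-54.9  31.6  24. ] F [ 0.26  0.21 -4.28] open 0.055 grip 68.1 q6 [-0.37 -0.16  1.99  0.    1.32  1.42]
```

```bash
cat >> h.py <<'E'
def samp(n=8):
    l=[];f=[]
    for _ in range(n):
        get_image("top");o=get_obs();m=R.from_rotvec(o['tool_rot']).as_matrix();l.append((m.T@o['wrist_torque']*1e3)[1]);f.append(o['contact_force'][2])
    print(round(o['t'],2),"tau_y",np.round(l,0),"mean",round(np.mean(l),1),"Fz",round(np.mean(f),2))
E
python3 -c "
from h import *
samp()"
```

```text
5.83 tau_y [ 39.  28. -11.  28.  -1.   8.  69.  38.] mean 24.7 Fz -5.18
```

>>> arm_command(
  plan=[
    [[3.3,0,0,0,0,0],[6.6,0,0,0,0,0],[10,0,0,0,0,0],[10,0,0,0,0,0],[10,0,0,0,0,0],[10,0,0,0,0,0]],
  ],
)

```text
t: 6.33
tool_pos: [0.5892, -0.1291, 0.3056]
tool_rot: [-3.124, 0.328, 0.003]
contact_force: [-0.7, -0.1, -5.4]
opening: 0.0555
grip_force: 68.0
```

```bash
python3 -c "
from h import *
samp()"
```

```text
6.73 tau_y [ -37.  -54.  -83.  -38.  -57. -118.  -89.  -51.] mean -65.9 Fz -5.33
```

>>> arm_command(
  plan=[
    [[-3.3,0,0,0,0,0],[-6.6,0,0,0,0,0],[-10,0,0,0,0,0],[-10,0,0,0,0,0],[-10,0,0,0,0,0],[-10,0,0,0,0,0]],
  ],
)

```text
t: 7.23
tool_pos: [0.4915, -0.1084, 0.3071]
tool_rot: [3.124, -0.328, 0.003]
contact_force: [0.9, -0.5, -5.9]
opening: 0.0553
grip_force: 67.9
```

```bash
python3 -c "
from h import *
samp()"
```

```text
7.63 tau_y [ 70. 100.  81. -11.  19.  65.   4.  58.] mean 48.2 Fz -4.91
```

>>> arm_command(
  plan=[
    [[3.3,0,0,0,0,0],[6.6,0,0,0,0,0],[10,0,0,0,0,0],[10,0,0,0,0,0],[10,0,0,0,0,0],[10,0,0,0,0,0]],
  ],
)

```text
t: 8.13
tool_pos: [0.5892, -0.1291, 0.3056]
tool_rot: [-3.124, 0.328, 0.003]
contact_force: [-1.0, 0.6, -4.6]
opening: 0.0548
grip_force: 68.1
```

```bash
python3 -c "
from h import *
samp(12)"
```

```text
8.73 tau_y [-15. -51. -53. -15. -66. -73. -15. -59. -42. -88. -40. -66.] mean -48.6 Fz -5.22
```

>>> arm_command(
  plan=[
    [[-3.3,0,0,0,0,0],[-6.6,0,0,0,0,0],[-10,0,0,0,0,0],[-10,0,0,0,0,0],[-10,0,0,0,0,0],[-10,0,0,0,0,0]],
  ],
)

```text
t: 9.23
tool_pos: [0.4916, -0.1085, 0.307]
tool_rot: [3.124, -0.328, 0.003]
contact_force: [-0.1, -0.5, -4.8]
opening: 0.0552
grip_force: 68.2
```

```bash
python3 -c "
from h import *
samp(12); goto(.6746,.0614,.33,-.209)"
```

```text
9.83 tau_y [ 55.  62.  62.  -9.  53.  57.  86.  26.  75.  21. -11.  17.] mean 41.2 Fz -5.27
t 9.83 pos [ 0.4915 -0.1084  0.3063] xdir [ 0.978 -0.208 -0.   ] yaw_x -0.209 tilt [-0. -0. -1.] tau_tool_mNm [  5.6  17.1 -19.2] F [-0.95  0.93 -5.5 ] open 0.0554 grip 68.2 q6 [-0.36 -0.16  1.99  0.    1.32  1.42]
shift cm [ 14.38 -20.41  -2.37] turn [-0.      0.0001 -0.0002]
shift cm [ 14.38 -20.41  -2.37] turn [2.0000e-04 0.0000e+00 3.1414e+00]
```

>>> arm_command(
  plan=[
    [[1.5,-2,-2.4,0,0,0],[3,-4,-2.4,0,0,0],[4.5,-6.5,-2.4,0,0,0],[6,-8.5,-2.4,0,0,0],[7.5,-10.5,-2.4,0,0,0],[9,-13,-2.4,0,0,0],[10.5,-15,-2.4,0,0,0],[12,-17,-2.4,0,0,0],[13.5,-19,-2.4,0,0,0],[14.4,-20.4,-2.4,0,0,0],[14.4,-20.4,-2.4,0,0,0],[14.4,-20.4,-2.4,0,0,0]],
  ],
)

```text
t: 10.83
tool_pos: [0.675, 0.0619, 0.3297]
tool_rot: [3.124, -0.326, -0.002]
contact_force: [0.4, -0.1, -5.3]
opening: 0.0554
grip_force: 68.2
```

>>> arm_command(
  plan=[
    [[0,0,0,0,0,0],[0,0,0,0,0,0],[0,0,0,0,0,0],[0,0,0,0,0,0],[0,0,0,0,0,0],[0,0,0,0,0,0]],
  ],
)

```text
t: 11.33
tool_pos: [0.6745, 0.061, 0.3305]
tool_rot: [-3.124, 0.329, -0.0]
contact_force: [0.0, -0.0, -5.0]
opening: 0.055
grip_force: 68.2
```

```bash
python3 -c "
from h import *
im,d=get_image('top'); measure(im,d); st()
im,d=get_image('scene'); cv2.imwrite('pics/scene1.png',im)"
```

```text
mat ((0.47064417600631714, -0.07513093203306198), (0.18802954256534576, 0.21611972153186798), 3.587149143218994)
case [0.4597 0.0034] [0.0421 0.1355] yaw -0.026 z 0.05
yellow ((0.9186496138572693, -0.10319679230451584), (0.17461416125297546, 0.08571270853281021), 17.287817001342773)
t 11.38 pos [0.6746 0.0611 0.3305] xdir [ 0.978 -0.208  0.   ] yaw_x -0.21 tilt [ 0. -0. -1.] tau_tool_mNm [-52.5  54.8  22.1] F [-0.08 -0.08 -5.87] open 0.0552 grip 68.2 q6 [-0.02  0.23  1.55 -0.    1.37  1.76]
```

View pics/scene1.png

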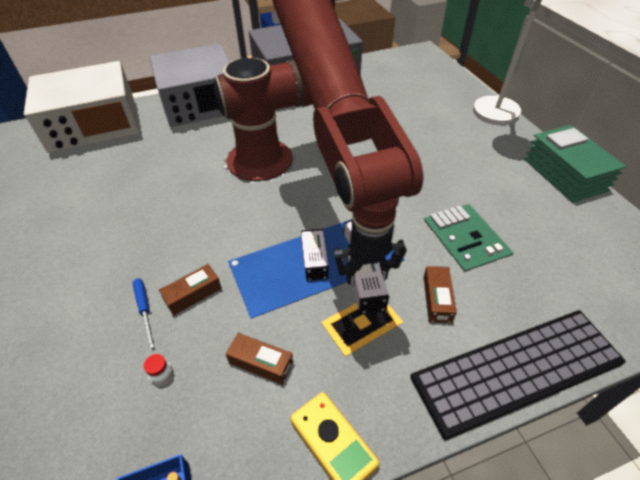

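The picture shows the held module level at about (368, 290), above the pad at (362, 323). One other module stands at (314, 255), and the other is partly hidden by the gripper near (350, 230) but has not been touched. The board, screwdriver and jar are where they were.

```bash
python3 -c "
from station import *
print(finish_job())"
```

```text
the job is handed in; nothing more can be done
None
```

I handed the job in with the first module I shook (right-hand end of the row from the robot, about x 0.46, y -0.10) held level and still over the pad, underside about 14 cm up. Its moment about y differed by about 90 to 115 mN m between jerks (mostly about 90, just under the stated 100 to 150; quiet is under 45), so I took it as the rattler and did not shake the other two, which stay on the mat.

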